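# Set the bending iron's heat ring and switch it on

### The arm

A 6-joint arm with a two-finger parallel gripper is mounted at the origin on the work surface. World frame = base frame: x ahead of the robot, y to its left, z up, the work surface at z = 0. Lengths are in m, angles in rad, forces in N, time in s.
With the tool pointing down it reaches from about 0.25 to 0.8 m from the base axis. Payload 8.5 kg.
Tool frame: the origin (TCP) lies where the fingers leave the gripper's body, on its centre line; the fingertips stand 73 mm ahead of it and the grasp point (between the pads) lies 54 mm ahead of it; z points along the fingers, y is the line along which they close (so a half turn about z gives the same grasp; the last joint's range is limited). The gripper opens to 85 mm and grips with 20 to 120 N. Pads are 22 mm wide; open, the fingers measure 114 mm over their backs; the gripper's body (76 mm by 85 mm) begins 54 mm behind the grasp point. The pads swing forward as they close: fully open they stand 13 mm farther back than shut.
Start: joints at [-1.248, 0.238, -0.013, 1.319, 0, 1.571], TCP at [0.167, -0.498, 0.304] pointing down, gripper open.
Joint ranges: [-2.66, 2.66], [-1.03, 1.9], [-1.14, 1.46], [-1.82, 2.27], [-1.45, 1.34], [-3.14, 3.14]. Speed limits (rad/s): [2.22, 2.22, 2.79, 3.14, 3.14, 3.14].

### API

Orientations are given as a rotation vector (axis times angle).
In Python, from workcell import bot, optics gives the robot as it stands.
- The arm moves only by the shell command python3 -m crank 'ROWS'. ROWS is a JSON object of lists of equal length, an entry for each row: "hand": the finger opening in m, from 0 to 0.0854; "dp": the shift along the tool's x, y, z in m, a list of three; "angular": the turn, a rotation vector about the tool's x, y, z in units of 6 degrees (1.0 is 6 degrees), a list of three. In form: {"hand": [hand, ...], "dp": [[tx, ty, tz], ...], "angular": [[rx, ry, rz], ...]}. A call has 1 to 12 rows; each row is the pose to reach, as a shift and turn from the pose commanded when the call began, along the tool's axes at that moment; what a row does not reach only later rows make up. A row lasts 1/12 s, in which the tool goes at most 41.7 mm and 7.16 degrees, less where a joint would pass 70% of its speed; a pose out of reach is approached as far as the arm can. A call with a gripper value outside its range is refused whole. The fingers move at their own pace and stop on an object; the grip force is fixed at half the most. Time passes only in rows, so rows that repeat a pose let the fingers close. It gives the time, the measured TCP pose, the force, the opening and the grip force at its end, in the units of the state.
- bot.get_state(): the state, without advancing time (a new reading comes with each control period).
- optics.grab_frame(name): name is "scene" or "top"; returns a dict with "frame" (384x512x3 uint8, red, green, blue), "camera_matrix" (3x3 intrinsics, pixels), "k1" (the pictures are not rectified: a ray, as slopes to the right and down, at radius r is drawn at 1 + k1 r^2 times it, then the intrinsics apply), "extrinsics" (4x4, takes a point from camera to world coordinates). Camera axes: x right, y down, z forward; pixel columns grow to the right and rows downward; lengths in m; the calibration is good to about 2 mm. A picture is of the moment at which its call begins. There is no depth.
- bot.sign_off(): hands the job in; it is judged then, once.
The state is a dict: "clock": time; "q": joint angles; "joint_vel": joint speeds; "effort": joint torques, N m; "tool_pos": TCP position; "tcp_rot": TCP orientation; "wrist_force": force on the tool from outside, world axes, zero at the start; "moment": the same for the moment, N m; "opening": finger opening in m; "grip_force": force on a finger pad.
Only numpy, scipy, OpenCV 4.12 (cv2) and the standard library are available. Lean on these libraries where they do the work, as an engineer would, in place of code of your own. Each camera call takes 0.05 s, during which the arm holds its last target. There are 200 camera calls.

### The job

Get the bending iron ready: with a fingertip or the outside of the fingers, gently push the upright lever of the heat ring round its arc until the ring's pointer stands at the one long mark on the scale, and only then press the raised end of the black rocker switch down until it has tipped fully over. Only push and press: do not pinch the lever or pick anything up, leave the other things on the bench where they lie, and finish with the hand clear.

Things in the scene. Friction and masses are not known exactly. Their poses are not given: they have to be found in the camera images.
- stand: Fixed dark steel base, 250 x 250 mm, top 35 mm above the bench. Origin: centre of its underside, on the upright axis of iron and heat ring; z up, x within 0.35 rad of straight away from the robot. The aluminium iron in its middle is an oval, 50 mm (x) by 74 mm (y), top 115 mm above the bench. Lever and scale lie towards -y, the rocker switch in the -x, +y corner.
- ring (a joint): Angle (rad) of the heat ring, a steel ring 104 mm across round the iron's foot that carries the lever. 0: lever along the stand's -y; positive anticlockwise from above (lever moving towards the stand's +x). Stops at -1.1 and 1.1; starts near the low stop, always below the long mark. Friction only: about 1.5 N moves the lever, it stays where left.
- lever (a point): Centre of the top of the lever, an upright steel fin on the ring: 76 mm above the bench, 80 mm from the ring's axis. 10 mm thick along the arc, 24 mm radially, free from 46 to 76 mm above the bench, on a 10 mm wide arm (40 to 46 mm up). 30 mm of room between fin and iron. Axes turn with the ring: -y outwards, +x towards rising ring values. Fingers pressing two opposite sides at once pinch it.
- pointer (a point): Tip of the ring's narrow pointer, in line with and just outside the lever fin, 97 mm from the ring's axis, 43 mm above the bench.
- scale: Flat pale aluminium arc on the stand's top, 93 to 123 mm from the ring's axis, with dark marks every 0.25 rad: one long (24 x 3.5 mm) and four short (9 x 1.8 mm) on each side of it. Origin on the ring's axis, 35 mm above the bench; its -y runs along the long mark, at -0.25 to 0.45 rad (anticlockwise) from the stand's -y, differing from case to case.
- mark (a point): Inner end of the long mark on the scale, 97 mm from the ring's axis, 36.5 mm above the bench: the pointer tip must stand over this point.
- rocker (a joint): Tilt in rad of the black rocker switch: 0 off (end at the stand's +y raised), 0.4 on (that end fully down). Friction only: about 3 N at 14 mm from its pivot tips it, and it stays where it is left.
- rocker_end (a point): Where to press: top of the rocker, 14 mm from its pivot towards the raised end. Pivot at (-95, +70) mm in the stand's frame, 42 mm above the bench, along the stand's x. Rocker 24 mm along x, 40 mm along y. When off this point is about 49 mm above the bench; it goes down about 6 mm.
- mould: Loose poplar inside mould of violin outline, about 350 x 200 x 15 mm with six 30 mm high spruce blocks, lying on the +y side of the stand, not to be moved. Origin: middle of its underside, long axis x.
- rib: Loose curved flamed-maple rib, 30 mm high, about 90 mm long, standing on edge on the -y side of the stand, not to be moved. Origin: on the bench, within its curve, 10 mm from its middle.
- button: Loose small black ebony end button, 23 mm across and 26 mm high, standing on the bench on the -y side of the stand, not to be moved. Origin: centre of its underside.
- awl: Loose awl with a 70 mm boxwood handle 22 to 25 mm thick and a 50 mm steel point, lying on the -y side of the stand, not to be moved. Origin: on the bench, near the front end of the handle, point along +x.

How it is judged:
By the outcome, as a careful person would: the job done as asked, in the order asked, and still so for the second after the job is handed in, with the robot touching nothing.
It also fails if it takes over 51 s, if anything falls off the work surface, if the arm or the gripper's body presses on something with over 40 N, if the wrist force passes 120 N, or if a joint passes its speed limit or range.

## Working session

There is one attempt and no reset: what is moved stays moved. The work goes in short steps, Python scripts to look and compute and a shell command to move; the robot and the scene stay as the last step left them, time stands still between calls to the robot, and variables do not carry over. Pictures are saved under pics/ and viewed, at most 10 in all, crops included, and the job is handed in when it is done.

```bash
mkdir -p pics; ls
cat > h.py <<'E'
import numpy as np, cv2
from workcell import bot, optics
def grab(n):
    d=optics.grab_frame(n); return d
def ray(d,u,v):
    K=np.array(d["camera_matrix"],float); T=np.array(d["extrinsics"],float)
    xy=cv2.undistortPoints(np.array([[[u,v]]],float),K,np.array([d["k1"],0,0,0,0.]))[0,0]
    # k1 model same as OpenCV's
    return T[:3,3],T[:3,:3]@np.array([xy[0],xy[1],1.])
def onz(d,u,v,z):
    o,r=ray(d,u,v); return o+r*(z-o[2])/r[2]
def proj(d,P):
    K=np.array(d["camera_matrix"],float); T=np.linalg.inv(np.array(d["extrinsics"],float))
    p,_=cv2.projectPoints(np.array(P,float).reshape(-1,3),cv2.Rodrigues(T[:3,:3])[0],T[:3,3],K,np.array([d["k1"],0,0,0,0.]))
    return p[:,0]
E
python3 - <<'E'
from h import *
for n in("top","scene"):
    d=grab(n); cv2.imwrite(f"pics/{n}0.png",d["frame"][:,:,::-1])
    print(n,np.round(d["extrinsics"],3).tolist(),np.round(d["camera_matrix"],1).tolist(),d["k1"])
print(bot.get_state())
E
```

```text
pics
top [[0.02, -0.994, 0.112, 0.525], [-1.0, -0.021, -0.009, 0.097], [0.011, -0.111, -0.994, 1.122], [0.0, 0.0, 0.0, 1.0]] [[458.5, 0.0, 262.0], [0.0, 458.5, 193.6], [0.0, 0.0, 1.0]] 0.023850003985283648
scene [[-0.783, 0.342, -0.52, 1.038], [0.622, 0.459, -0.635, 0.574], [0.021, -0.82, -0.572, 0.532], [0.0, 0.0, 0.0, 1.0]] [[349.4, 0.0, 256.1], [0.0, 349.4, 191.9], [0.0, 0.0, 1.0]] -0.08772179398403156
{'clock': 0.1, 'q': array([-1.24799354e+00,  2.38747803e-01, -1.41447629e-02,  1.31919783e+00,
        1.01168023e-05,  1.57079591e+00]), 'joint_vel': array([-0.00136531, -0.00223653,  0.00101657, -0.00013976, -0.0014969 ,
        0.00056584]), 'effort': array([ 8.88114100e-04, -5.39720178e+01,  3.46999598e+01,  1.34378733e-02,
        1.12616899e-04, -1.24353119e-05]), 'tool_pos': array([ 0.16646168, -0.49763153,  0.30333748]), 'tcp_rot': array([-3.09949915e+00, -5.04653898e-01,  3.10849960e-04]), 'wrist_force': array([ 0.64814858, -1.35930475, -0.00711422]), 'moment': array([ 0.02334858, -0.0433415 , -0.00102653]), 'grip_force': 0.0, 'opening': 0.08520312364475467}
```

View pics/top0.png

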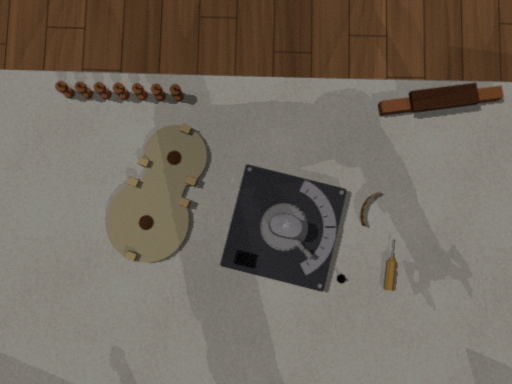

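View pics/scene0.png

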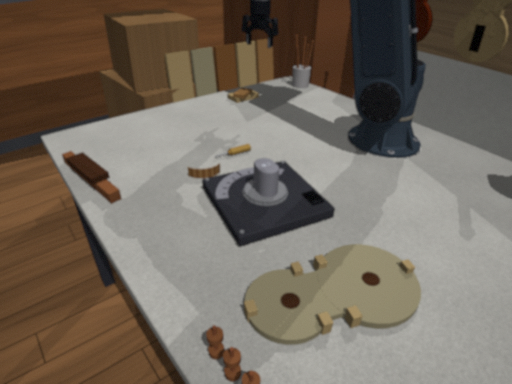

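The top view shows the stand with corners near (247,166), (346,187), (322,290) and (222,268). The iron is at about (285,226), the lever and pointer near (308,250), the long mark near (331,227), and the rocker at (246,259). Next I'll measure these and enlarge the crop.

```bash
cat > stand.py <<'E'
from h import *
d=grab("top"); im=d["frame"]; g=im.max(2)
m=((g<75)).astype(np.uint8); m[:150]=0;m[300:]=0;m[:,:215]=0;m[:,352:]=0
m=cv2.morphologyEx(m,cv2.MORPH_OPEN,np.ones((5,5)))
c=max(cv2.findContours(m,cv2.RETR_EXTERNAL,cv2.CHAIN_APPROX_NONE)[0],key=cv2.contourArea)
P=np.array([onz(d,*p,0.035)[:2] for p in cv2.convexHull(c)[:,0]],np.float32)
r=cv2.minAreaRect(P*1000); print("rect",r)
E
python3 - <<'E'
from stand import *
x0,y0=215,160
cr=cv2.resize(im[y0:y0+138,x0:x0+140],None,fx=4.3,fy=4.3,interpolation=cv2.INTER_CUBIC)
cr=cv2.convertScaleAbs(cr,alpha=1.5)
cv2.imwrite("pics/crop.png",cr[:,:,::-1])
E
```

```text
rect ((569.5205078125, 33.81874084472656), (250.46099853515625, 248.84156799316406), 77.29341888427734)
```

View pics/crop.png

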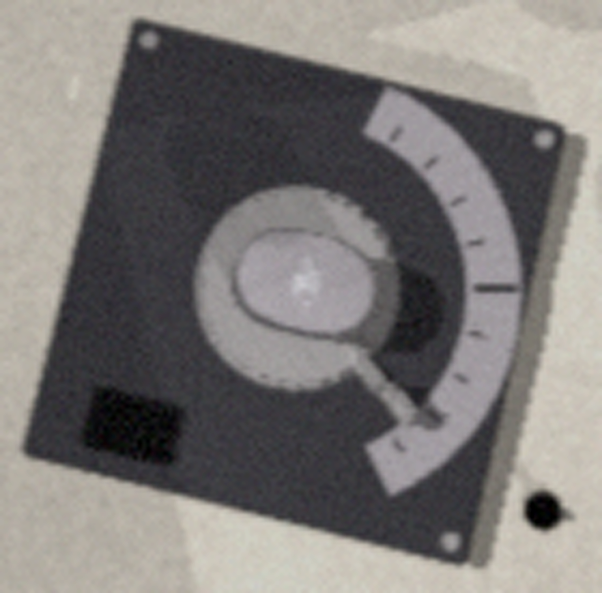

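The crop shows the long mark running from (475,289) to (518,289), and the pointer and lever at about (432,418), near the third short mark below it. The rocker is the black block at (133,425).

```bash
cat > meas.py <<'E'
from h import *
C=np.array([.5695,.0338]); yaw=-np.deg2rad(12.7)
R=np.array([[np.cos(yaw),-np.sin(yaw)],[np.sin(yaw),np.cos(yaw)]])
def S(p): return R.T@(np.asarray(p)[:2]-C)
def W(p): return C+R@np.asarray(p)
def polar(d,r0,r1,z,a0=-1.3,a1=1.5,n=561,nr=15):
    a=np.linspace(a0,a1,n); r=np.linspace(r0,r1,nr)
    P=[[*W([q*np.sin(t),-q*np.cos(t)]),z] for q in r for t in a]
    uv=proj(d,P).astype(np.float32).reshape(nr,n,2)
    return a,r,cv2.remap(d["frame"].max(2),uv[...,0],uv[...,1],cv2.INTER_LINEAR).astype(float)
E
python3 - <<'E'
from meas import *
d=grab("top")
a,r,I=polar(d,.109,.119,.0365)   # only the long mark reaches out here
p=I.mean(0); k=(a>-.9)&(a<1.1); w=np.clip(np.median(p[k])-30-p,0,None)*k
i=np.argmax(w); s=slice(i-15,i+16); print("mark",a[i],(w[s]*a[s]).sum()/w[s].sum(),"min",p.min())
a,r,I=polar(d,.099,.104,.0365); p=I.mean(0); 
print("short",[round(a[i],3) for i in range(5,556) if p[i]==p[i-5:i+6].min() and p[i]<np.median(p)-8])
x0,y0=215,160
for n,u,v,z in[("mark in",475,289,.0365),("mark out",518,289,.0365),("ptr",437,418,.043),("fin top",408,405,.076),("fin outer",415,412,.076),("rocker",133,425,.046),("button",542,510,.013)]:
    q=onz(d,x0+(u+.5)/4.3-.5,y0+(v+.5)/4.3-.5,z); t=S(q); print(n,q[:2].round(4),t.round(4),"r",np.hypot(*t).round(4),"ang",np.arctan2(t[0],-t[1]).round(3))
cv2.imwrite("pics/pol.png",cv2.resize(polar(d,.06,.125,.076,-1.1,.2,260,65)[2],None,fx=3,fy=5))
print(W([-.095,.084]),W([-.095,.07]))
E
```

```text
mark 0.2350000000000001 0.2412926829268293 min 38.266666666666666
short [np.float64(-1.24), np.float64(-1.195), np.float64(-1.025), np.float64(-0.77), np.float64(-0.765), np.float64(-0.52), np.float64(-0.265), np.float64(-0.005), np.float64(0.235), np.float64(0.49), np.float64(0.74), np.float64(1.0), np.float64(1.25)]
mark in [ 0.5709 -0.0634] [ 0.0227 -0.0945] r 0.0972 ang 0.236
mark out [ 0.5714 -0.0871] [ 0.0284 -0.1175] r 0.1209 ang 0.237
ptr [ 0.5003 -0.0421] [-0.0508 -0.0892] r 0.1027 ang -0.518
fin top [ 0.5075 -0.0225] [-0.0481 -0.0685] r 0.0837 ang -0.612
fin outer [ 0.5039 -0.0262] [-0.0508 -0.073 ] r 0.0889 ang -0.608
rocker [0.4933 0.1227] [-0.0939  0.07  ] r 0.1171 ang -2.211
button [ 0.4503 -0.1046] [-0.0859 -0.1612] r 0.1826 ang -0.49
[0.4952913  0.13663029] [0.49221345 0.12297281][ WARN:0@0.713] global loadsave.cpp:1063 imwrite_ Unsupported depth image for selected encoder is fallbacked to CV_8U.
```

View pics/pol.png

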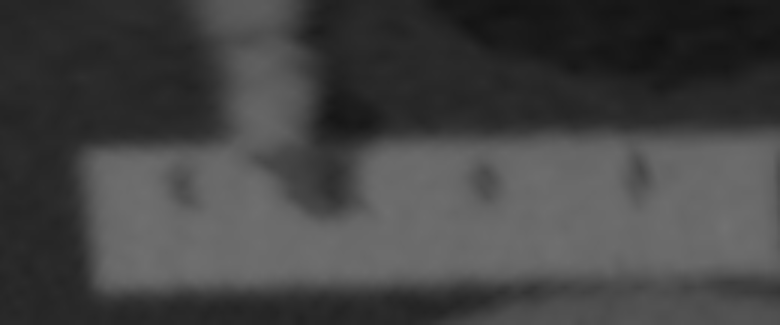

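The mark is at +0.238 rad and the fin at about -0.65 rad. I'll shut the fingers, approach behind the fin and push with the outside of a finger, tool y along the tangent.

```bash
cat > rel.py <<'E'
from meas import *
from scipy.spatial.transform import Rotation as Ro
def rel(x,y,z,yawy,s=None):
    s=s or bot.get_state(); M=Ro.from_rotvec(s["tcp_rot"]).as_matrix()
    t=np.array([np.cos(yawy),np.sin(yawy),0]); zt=np.array([0,0,-1.])
    G=np.c_[np.cross(t,zt),t,zt]
    return (M.T@(np.array([x,y,z])-s["tool_pos"])).round(4), (Ro.from_matrix(M.T@G).as_rotvec()/np.deg2rad(6)).round(2)
def beh(a,off,z,r=.080):  # tool centre `off` behind the fin along tangent at ring angle a
    p=W([r*np.sin(a)-off*np.cos(a),-r*np.cos(a)-off*np.sin(a)]); return (*p,z,yaw+a)
E
python3 -c "
from rel import *
t=beh(-.65,.036,.25);print(t,*rel(*t))"
```

```text
(np.float64(0.4851001651368245), np.float64(0.009869519957411869), 0.25, np.float64(-0.8716568150032799)) [ 0.4632 -0.3802  0.0539] [-0.01 -0.   -3.59]
```

```bash
python3 -m crank '{"hand":[0,0,0,0,0,0,0,0,0,0,0,0],"dp":[[0.463,-0.38,0],[0.463,-0.38,0],[0.463,-0.38,0],[0.463,-0.38,0],[0.463,-0.38,0],[0.463,-0.38,0],[0.463,-0.38,0],[0.463,-0.38,0],[0.463,-0.38,0],[0.463,-0.38,0],[0.463,-0.38,0],[0.463,-0.38,0]],"angular":[[0,0,-3.6],[0,0,-3.6],[0,0,-3.6],[0,0,-3.6],[0,0,-3.6],[0,0,-3.6],[0,0,-3.6],[0,0,-3.6],[0,0,-3.6],[0,0,-3.6],[0,0,-3.6],[0,0,-3.6]]}'
python3 -c "
from rel import *
t=beh(-.65,.036,.25);print(*rel(*t))"
```

```text
clock: 1.2
tool_pos: [0.433, -0.0723, 0.3041]
tcp_rot: [2.951, 1.077, 0.001]
wrist_force: [1.0, -1.6, 0.1]
opening: 0.0001
grip_force: 0.0
[ 0.0928 -0.0293  0.0541] [ 0.   -0.    0.01]
```

```bash
python3 -m crank '{"hand":[0,0,0,0,0,0,0,0],"dp":[[0.093,-0.029,0],[0.093,-0.029,0],[0.093,-0.029,0.02],[0.093,-0.029,0.054],[0.093,-0.029,0.054],[0.093,-0.029,0.054],[0.093,-0.029,0.054],[0.093,-0.029,0.054]],"angular":[[0,0,0],[0,0,0],[0,0,0],[0,0,0],[0,0,0],[0,0,0],[0,0,0],[0,0,0]]}'
python3 - <<'E'
from rel import *
t=beh(-.65,.036,.129);print(*rel(*t))
d=grab("top"); s=bot.get_state(); print(s["tool_pos"])
a=d["frame"][100:330,180:380]; b=grab("scene")["frame"][80:280,150:400]
cv2.imwrite("pics/v2.png",np.hstack([cv2.resize(a,(400,460)),cv2.resize(b,(400,460))])[:,:,::-1])
E
```

```text
clock: 1.87
tool_pos: [0.4855, 0.0071, 0.2517]
tcp_rot: [2.951, 1.075, 0.004]
wrist_force: [-0.6, 0.7, -0.2]
opening: -0.0001
grip_force: 0.0
[ 0.0013 -0.0026  0.1227] [ 0.01 -0.02 -0.  ]
[0.48548714 0.00703934 0.25169187]
```

View pics/v2.png

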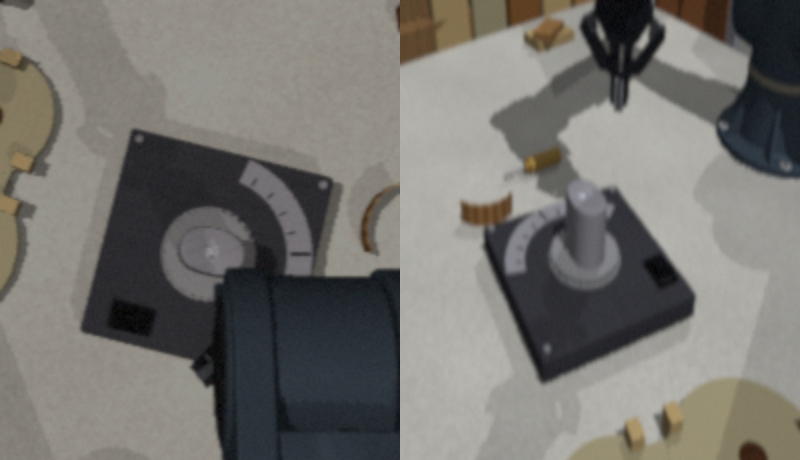

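The top view shows the wrist covering the lever area. The scene view shows the shut fingers hanging down, slim at the tip with linkages bulging higher up. Descending behind the fin.

```bash
python3 -m crank '{"hand":[0,0,0,0,0,0,0,0],"dp":[[0,0,0.03],[0,0,0.06],[0,0,0.085],[0,0,0.1],[0,0,0.11],[0,0,0.117],[0,0,0.117],[0,0,0.117]],"angular":[[0,0,0],[0,0,0],[0,0,0],[0,0,0],[0,0,0],[0,0,0],[0,0,0],[0,0,0]]}'
python3 - <<'E'
from rel import *
t=beh(-.65,.036,.133);print(*rel(*t))
for a in np.arange(-.65,.3,.08): print(round(a,2),*rel(*beh(a,.0145,.133)))
b=grab("scene")["frame"][110:260,180:360]
cv2.imwrite("pics/v3.png",cv2.resize(b,(720,600),interpolation=cv2.INTER_CUBIC)[:,:,::-1])
E
```

```text
clock: 2.63
tool_pos: [0.4853, 0.0074, 0.1336]
tcp_rot: [2.951, 1.076, 0.001]
wrist_force: [0.1, 0.3, 0.8]
opening: -0.0001
grip_force: 0.0
[ 0.0014 -0.002   0.0006] [ 0.   -0.01  0.  ]
-0.65 [0.0014 0.0195 0.0006] [ 0.   -0.01  0.  ]
-0.57 [0.0005 0.026  0.0006] [ 0.   -0.01 -0.76]
-0.49 [0.0001 0.0325 0.0006] [ 0.   -0.01 -1.53]
-0.41 [0.0003 0.039  0.0006] [ 0.   -0.01 -2.29]
-0.33 [0.0009 0.0454 0.0006] [ 0.01 -0.01 -3.05]
-0.25 [0.0021 0.0518 0.0006] [ 0.01 -0.01 -3.82]
-0.17 [0.0038 0.0581 0.0006] [ 0.01 -0.01 -4.58]
-0.09 [0.0059 0.0642 0.0006] [ 0.01 -0.   -5.35]
-0.01 [0.0086 0.0702 0.0006] [ 0.01 -0.   -6.11]
0.07 [0.0117 0.0759 0.0006] [ 0.01 -0.   -6.87]
0.15 [0.0153 0.0813 0.0006] [ 0.01 -0.   -7.64]
0.23 [0.0193 0.0865 0.0006] [ 0.01 -0.   -8.4 ]
```

View pics/v3.png

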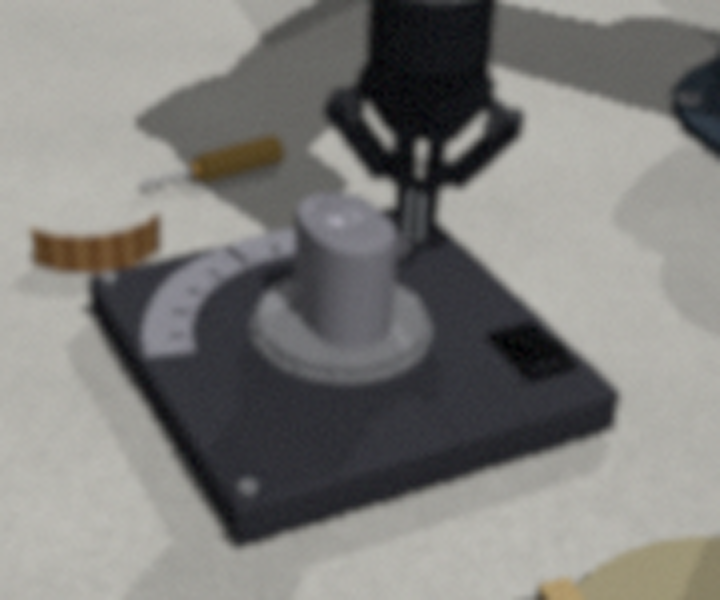

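Fingertips are behind the fin (around (415,240)), slim there at about 27 mm over both. I'll recompute the arc with that thickness.

Run:
```python
from rel import *
for a in np.arange(-.66,.1,.06): print(round(a,2),*rel(*beh(a,.0185,.133)))
```

```text
-0.66 [0.0014 0.0147 0.0009] [ 0.01 -0.01  0.1 ]
-0.6 [0.0004 0.0195 0.0009] [ 0.01 -0.01 -0.47]
-0.54 [-0.0003  0.0243  0.0009] [ 0.01 -0.01 -1.05]
-0.48 [-0.0007  0.0293  0.0009] [ 0.01 -0.01 -1.62]
-0.42 [-0.0009  0.0342  0.0009] [ 0.01 -0.01 -2.19]
-0.36 [-0.0007  0.0391  0.0009] [ 0.01 -0.01 -2.77]
-0.3 [-0.0003  0.044   0.0009] [ 0.01 -0.01 -3.34]
-0.24 [0.0005 0.0489 0.0009] [ 0.01 -0.01 -3.91]
-0.18 [0.0015 0.0537 0.0009] [ 0.01 -0.01 -4.49]
-0.12 [0.0028 0.0584 0.0009] [ 0.01 -0.01 -5.06]
-0.06 [0.0045 0.0631 0.0009] [ 0.01 -0.01 -5.63]
-0.0 [0.0063 0.0676 0.0009] [ 0.01 -0.01 -6.2 ]
0.06 [0.0085 0.0721 0.0009] [ 0.01 -0.01 -6.78]
```

```bash
python3 -m crank '{"hand":[0,0,0,0,0,0,0,0,0,0,0,0],"dp":[[0.001,0.005,0],[0.001,0.010,0],[0.001,0.0147,0],[0.0004,0.0195,0],[-0.0003,0.0243,0],[-0.0007,0.0293,0],[-0.0009,0.0342,0],[-0.0007,0.0391,0],[-0.0003,0.044,0],[0.0005,0.0489,0],[0.0015,0.0537,0],[0.0015,0.0537,0]],"angular":[[0,0,0],[0,0,0],[0,0,0],[0,0,-0.47],[0,0,-1.05],[0,0,-1.62],[0,0,-2.2],[0,0,-2.77],[0,0,-3.34],[0,0,-3.9],[0,0,-4.5],[0,0,-4.5]]}'
python3 - <<'E'
from rel import *
print(*rel(*beh(-.18,.0185,.133)))
b=grab("scene")["frame"][110:260,180:360]
cv2.imwrite("pics/v4.png",cv2.resize(b,(720,600),interpolation=cv2.INTER_CUBIC)[:,:,::-1])
E
```

```text
clock: 3.68
tool_pos: [0.5215, -0.0331, 0.1331]
tcp_rot: [2.616, 1.739, 0.001]
wrist_force: [-1.2, -0.3, 0.2]
opening: 0.0002
grip_force: 0.0
[ 0.0003 -0.0004  0.0001] [ 0.01 -0.    0.04]
```

View pics/v4.png

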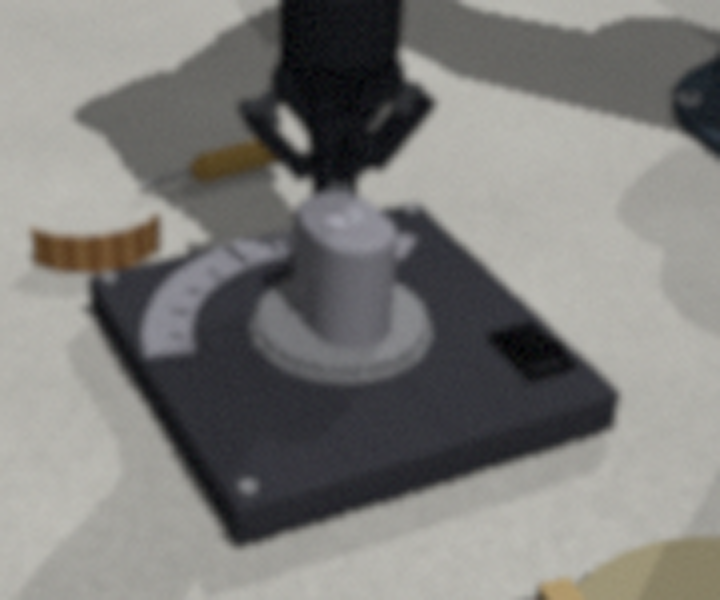

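The lever is hidden behind the iron, with its fingertips at about (335,190). I'll push on to a nominal 0.12, then back off and look.

Run:
```python
from rel import *
for a in [-.12,-.06,0,.04,.08,.12]: print(round(a,2),*rel(*beh(a,.0185,.133)))
```

```text
-0.12 [-0.0006  0.0048  0.    ] [ 0.   -0.   -0.57]
-0.06 [-0.0013  0.0096  0.    ] [ 0.   -0.   -1.14]
0 [-0.0017  0.0146  0.    ] [ 0.   -0.   -1.72]
0.04 [-0.0018  0.0178  0.    ] [ 0.  -0.  -2.1]
0.08 [-0.0017  0.0211  0.    ] [ 0.   -0.   -2.48]
0.12 [-0.0016  0.0244  0.    ] [ 0.   -0.   -2.86]
```

```bash
python3 -m crank '{"hand":[0,0,0,0,0,0,0,0,0,0,0],"dp":[[-0.0006,0.0048,0],[-0.0013,0.0096,0],[-0.0017,0.0146,0],[-0.0018,0.0178,0],[-0.0017,0.0211,0],[-0.0016,0.0244,0],[-0.0016,0.0244,0],[-0.0015,0.018,0],[-0.001,0.005,0],[0,-0.005,-0.02],[0,-0.005,-0.06]],"angular":[[0,0,-0.57],[0,0,-1.14],[0,0,-1.72],[0,0,-2.1],[0,0,-2.5],[0,0,-2.86],[0,0,-2.86],[0,0,-2.86],[0,0,-2.86],[0,0,-2.86],[0,0,-2.86]]}'
python3 -c "
from rel import *
print(*rel(.40,.07,.25,yaw+.12))"
```

```text
clock: 4.65
tool_pos: [0.5113, -0.0295, 0.1896]
tcp_rot: [-2.327, -2.1, 0.01]
wrist_force: [0.0, -0.0, -0.5]
opening: -0.0
grip_force: 0.0
[ 0.0876 -0.1215 -0.0592] [-0.09  0.   -0.01]
```

```bash
python3 -m crank '{"hand":[0,0,0,0,0,0,0],"dp":[[0,-0.03,-0.04],[0.04,-0.07,-0.06],[0.07,-0.1,-0.06],[0.088,-0.13,-0.06],[0.088,-0.13,-0.06],[0.088,-0.13,-0.06],[0.088,-0.13,-0.06]],"angular":[[0,0,0],[0,0,0],[0,0,0],[0,0,0],[0,0,0],[0,0,0],[0,0,0]]}'
cat > see.py <<'E'
from rel import *
import sys
d=grab("top"); I=polar(d,.05,.125,.076,-.9,.7,320,75)[2].astype(np.uint8)
J=polar(d,.05,.125,.043,-.9,.7,320,75)[2].astype(np.uint8)
cv2.imwrite(sys.argv[1],np.vstack([cv2.resize(I,None,fx=2.5,fy=4),cv2.resize(J,None,fx=2.5,fy=4)]))
E
python3 see.py pics/p5.png
```

```text
clock: 5.23
tool_pos: [0.3947, 0.0707, 0.2534]
tcp_rot: [2.329, 2.107, 0.002]
wrist_force: [0.2, -0.3, 0.8]
opening: -0.0002
grip_force: 0.0
```

View pics/p5.png

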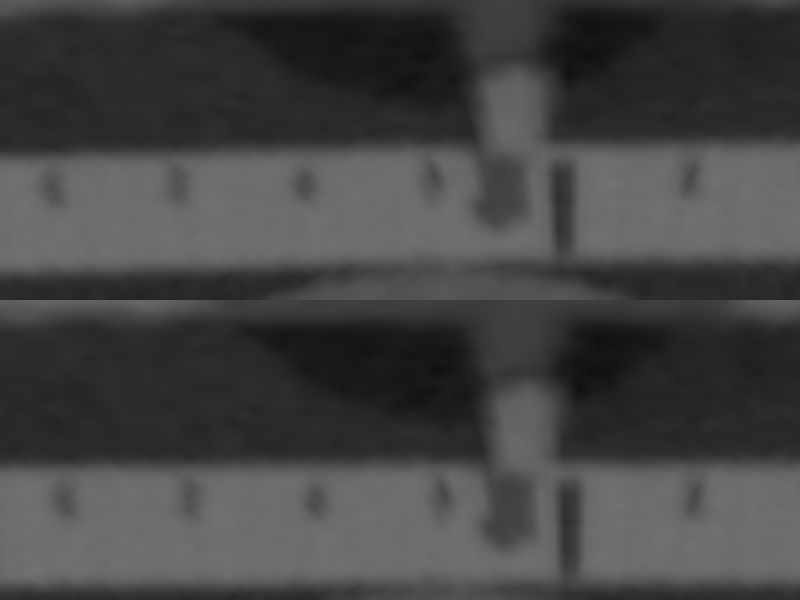

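The upper strip shows the fin top between x=483 and 549 (about 0.135 rad) and the long mark at x=563. The fin is 10.6 mm thick here, as it should be. I'll measure the fin numerically and plan the rest of the push.

```bash
cat > fin.py <<'E'
from rel import *
def edges(p,a,dark):
    from scipy.ndimage import gaussian_filter1d as gf
    g=np.diff(gf(p,3))*(-1 if dark else 1); i=g.argmax(); j=g.argmin()
    f=lambda k:(a[k-4:k+5]*abs(g[k-4:k+5])).sum()/abs(g[k-4:k+5]).sum()
    return f(i),f(j)
def fin(d,lo=-.1,hi=.5):
    a,r,I=polar(d,.074,.086,.076,lo,hi,601); e=edges(I.mean(0),a,False)
    a,r,I=polar(d,.109,.119,.0365,lo,hi,601); m=edges(I.mean(0),a,True)
    return np.mean(e),(e[1]-e[0])*80,np.mean(m),(m[1]-m[0])*114
if __name__=="__main__":
    for _ in range(2): print(np.round(fin(grab("top")),4))
E
python3 fin.py; python3 -c "
from rel import *
t=beh(.02,.024,.19);print(*rel(*t))"
```

```text
[0.1285 9.8424 0.243  4.7871]
[ 0.1285 10.0018  0.2415  4.898 ]
[-0.0953  0.1444  0.0629] [ 0.   -0.    0.96]
```

```bash
python3 -c "
from rel import *
for z in(.2,.133): print(*rel(*beh(.12,.028,z)))
for a,o in((.12,.0185),(.16,.0185),(.2,.0185),(.23,.0185)): print(*rel(*beh(a,o,.133)))"
```

```text
[-0.0981  0.1483  0.0529] [ 0. -0.  0.]
[-0.0981  0.1482  0.1199] [ 0. -0.  0.]
[-0.0981  0.1577  0.1199] [ 0. -0.  0.]
[-0.0988  0.1609  0.1199] [ 0.   -0.   -0.38]
[-0.0994  0.1642  0.1199] [ 0.    0.   -0.76]
[-0.0997  0.1666  0.1199] [ 0.    0.   -1.05]
```

```bash
python3 -m crank '{"hand":[0,0,0,0,0,0,0,0,0,0,0,0],"dp":[[-0.02,0.03,0],[-0.04,0.06,0.02],[-0.06,0.09,0.04],[-0.08,0.12,0.052],[-0.098,0.142,0.052],[-0.098,0.144,0.052],[-0.098,0.144,0.06],[-0.098,0.144,0.08],[-0.098,0.144,0.1],[-0.098,0.144,0.115],[-0.098,0.146,0.12],[-0.098,0.146,0.12]],"angular":[[0,0,0],[0,0,0],[0,0,0],[0,0,0],[0,0,0],[0,0,0],[0,0,0],[0,0,0],[0,0,0],[0,0,0],[0,0,0],[0,0,0]]}'
python3 -c "
from rel import *
for a,o in((.12,.0185),(.16,.0185),(.2,.0185),(.231,.0185)): print(*rel(*beh(a,o,.133)))"
```

```text
clock: 6.38
tool_pos: [0.5299, -0.0417, 0.1316]
tcp_rot: [-2.329, -2.106, 0.003]
wrist_force: [0.2, 0.4, -0.4]
opening: -0.0003
grip_force: 0.0
[-0.0009  0.0132 -0.0014] [-0.03 -0.    0.01]
[-0.0015  0.0164 -0.0014] [-0.03 -0.   -0.37]
[-0.0021  0.0197 -0.0015] [-0.03 -0.   -0.75]
[-0.0024  0.0222 -0.0015] [-0.03 -0.   -1.05]
```

```bash
python3 -m crank '{"hand":[0,0,0,0,0,0,0,0,0,0,0],"dp":[[-0.001,0.005,-0.001],[-0.001,0.009,-0.001],[-0.001,0.013,-0.001],[-0.0015,0.0164,-0.001],[-0.002,0.0197,-0.001],[-0.0024,0.022,-0.001],[-0.0024,0.022,-0.001],[-0.0024,0.022,-0.001],[-0.002,0.01,-0.001],[-0.002,-0.005,-0.01],[-0.002,-0.01,-0.045]],"angular":[[0,0,0],[0,0,0],[0,0,0],[0,0,-0.37],[0,0,-0.75],[0,0,-1.05],[0,0,-1.05],[0,0,-1.05],[0,0,-1.05],[0,0,-1.05],[0,0,-1.05]]}'
python3 -m crank '{"hand":[0,0,0,0,0,0,0],"dp":[[0,-0.03,-0.04],[0.03,-0.065,-0.06],[0.06,-0.1,-0.06],[0.08,-0.13,-0.06],[0.08,-0.15,-0.06],[0.08,-0.15,-0.06],[0.08,-0.15,-0.06]],"angular":[[0,0,0],[0,0,0],[0,0,0],[0,0,0],[0,0,0],[0,0,0],[0,0,0]]}'
python3 fin.py; python3 see.py pics/p6.png
```

```text
clock: 7.3
tool_pos: [0.5165, -0.0427, 0.1741]
tcp_rot: [-2.207, -2.225, 0.01]
wrist_force: [-0.1, 0.5, -0.3]
opening: -0.0002
grip_force: 0.0
clock: 7.88
tool_pos: [0.3691, 0.036, 0.2386]
tcp_rot: [2.209, 2.232, 0.002]
wrist_force: [0.4, -0.4, 0.2]
opening: 0.0001
grip_force: 0.0
[ 0.269  11.1993  0.243   4.7872]
[ 0.2685 11.1211  0.2435  4.8999]
```

View pics/p6.png

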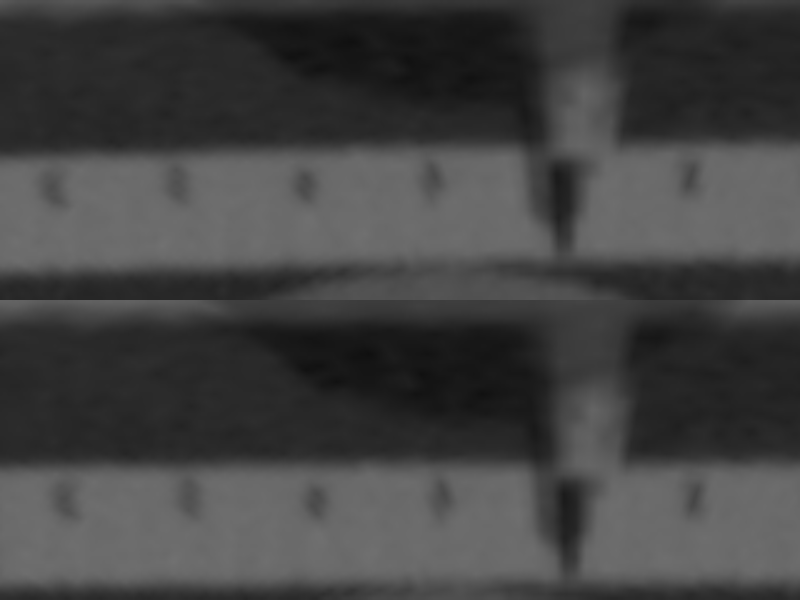

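The strips show the pointer slightly past the long mark, with the fin at about 0.269 against the mark at 0.243. I'll check that per radius before nudging it back from the other side.

Run:
```python
from fin import *
d=grab("top")
for r in(.070,.074,.078,.082,.086,.090):
    a,_,I=polar(d,r-.001,r+.001,.076,0,.5,501); e=edges(I.mean(0),a,False); print(r,np.round(e,3),round(np.mean(e),3),round((e[1]-e[0])*r*1000,1))
for r in (.094,.0955,.098,.102,.107,.115):
    a,_,I=polar(d,r-.0005,r+.0005,.043,.1,.42,33); print(r,I.mean(0).astype(int))
a,_,I=polar(d,.078,.086,.076,.1,.42,33); print(I.mean(0).astype(int))
s=bot.get_state(); print(s["tool_pos"])
```

```text
0.07 [0.189 0.338] 0.264 10.4
0.074 [0.188 0.345] 0.266 11.6
0.078 [0.194 0.341] 0.268 11.5
0.082 [0.195 0.331] 0.263 11.2
0.086 [0.201 0.337] 0.269 11.7
0.09 [0.3   0.148] 0.224 -13.7
0.094 [102 102 102 102  99  98  89  77  67  64  62  62  64  66  71  77  81  85
  88  90  91  95  98 101  99  97  96  97  99  97  96  97  98]
0.0955 [106 106 105 104 102  99  92  80  68  65  61  58  55  53  55  57  63  70
  76  80  84  91  99 104 104 104 104 104 105 105 104 104 105]
0.098 [106 106 107 107 105 101  95  82  69  65  61  54  43  34  39  45  53  63
  72  80  88  95 103 107 108 108 106 105 105 106 107 106 105]
0.102 [106 106 107 108 108 104 100  86  71  63  58  50  40  30  32  34  48  65
  81  92 102 105 107 107 107 107 107 106 105 104 105 106 106]
0.107 [105 106 107 108 108 104 100  91  78  67  62  55  42  27  32  37  51  68
  83  95 104 107 110 109 108 107 106 106 106 107 107 107 107]
0.115 [106 107 108 109 108 106 107 107 105 102  98  95  75  55  56  59  77  99
 103 104 105 107 107 106 105 105 105 106 107 108 108 106 105]
[45 45 44 42 37 32 32 36 41 50 61 72 80 87 93 95 98 98 95 92 89 87 84 74
 62 51 47 44 42 42 42 43 44]
[0.37108213 0.03529106 0.23801384]
```

```bash
python3 -c "
from rel import *
for z in(.22,.133): print(*rel(*beh(.245,-.030,z)))"
```

```text
[-0.0828  0.2296  0.0181] [ 0.01 -0.   -0.14]
[-0.0828  0.2295  0.1051] [ 0.01 -0.   -0.14]
```

```bash
python3 -m crank '{"hand":[0,0,0,0,0,0,0,0,0,0,0,0],"dp":[[-0.015,0.035,0],[-0.03,0.07,0],[-0.045,0.11,0],[-0.06,0.145,0],[-0.07,0.18,0],[-0.08,0.21,0],[-0.083,0.23,0],[-0.083,0.23,0],[-0.083,0.23,0.02],[-0.083,0.23,0.045],[-0.083,0.23,0.07],[-0.083,0.23,0.07]],"angular":[[0,0,0],[0,0,0],[0,0,0],[0,0,0],[0,0,0],[0,0,0],[0,0,0],[0,0,0],[0,0,0],[0,0,0],[0,0,0],[0,0,0]]}'
python3 -c "
from rel import *
print(*rel(*beh(.245,-.030,.133)))"
```

```text
clock: 9.08
tool_pos: [0.5985, -0.0455, 0.1628]
tcp_rot: [-2.207, -2.227, 0.008]
wrist_force: [-1.6, 0.8, 0.1]
opening: 0.0004
grip_force: 0.0
[0.     0.0031 0.0298] [-0.08 -0.01 -0.14]
```

```bash
python3 -m crank '{"hand":[0,0,0,0,0,0],"dp":[[0,0.003,0],[0,0.003,0.015],[0,0.003,0.03],[0,0.003,0.03],[0,0.003,0.03],[0,0.003,0.03]],"angular":[[0,0,0],[0,0,0],[0,0,0],[0,0,0],[0,0,0],[0,0,0]]}'
python3 -c "
from rel import *
for o in(.030,.0185): print(*rel(*beh(.245,-o,.133)))"
```

```text
clock: 9.58
tool_pos: [0.6047, -0.0453, 0.1396]
tcp_rot: [2.21, 2.231, 0.002]
wrist_force: [0.7, 0.0, 0.8]
opening: -0.0
grip_force: 0.0
[-0.0001 -0.0034  0.0066] [ 0.02  0.   -0.13]
[-0.0003 -0.0149  0.0066] [ 0.02  0.   -0.13]
```

```bash
python3 -m crank '{"hand":[0,0,0,0],"dp":[[0,0,0],[0,0,0],[0,0,0],[0,0,0]],"angular":[[0,0,0],[0,0,0],[0,0,0],[0,0,0]]}'
python3 -m crank '{"hand":[0,0,0],"dp":[[0,0,0],[0,0,0],[0,0,0]],"angular":[[0,0,0],[0,0,0],[0,0,0]]}'
python3 -c "
from rel import *
for o in(.030,.0185): print(*rel(*beh(.245,-o,.133)))"
```

```text
clock: 9.92
tool_pos: [0.604, -0.0452, 0.1384]
tcp_rot: [2.21, 2.232, 0.001]
wrist_force: [0.1, 0.0, 0.4]
opening: -0.0002
grip_force: 0.0
clock: 10.17
tool_pos: [0.6038, -0.0452, 0.1379]
tcp_rot: [-2.211, -2.232, -0.0]
wrist_force: [0.1, 0.1, -0.2]
opening: 0.0002
grip_force: 0.0
[-0.0002 -0.0024  0.0049] [-0.   -0.   -0.13]
[-0.0004 -0.0139  0.0049] [-0.   -0.   -0.13]
```

```bash
python3 -m crank '{"hand":[0,0,0,0,0,0,0,0,0,0,0,0],"dp":[[0,-0.003,0.004],[0,-0.006,0.004],[0,-0.008,0.004],[0,-0.010,0.004],[0,-0.0115,0.004],[0,-0.0128,0.004],[0,-0.0128,0.004],[0,-0.0128,0.004],[0,-0.0128,0.004],[0,-0.0128,0.004],[0,-0.0128,0.004],[0,-0.0128,0.004]],"angular":[[0,0,0],[0,0,0],[0,0,0],[0,0,0],[0,0,0],[0,0,0],[0,0,0],[0,0,0],[0,0,0],[0,0,0],[0,0,0],[0,0,0]]}'
python3 -c "
from rel import *
p=S(bot.get_state()['tool_pos']); print('off',p@np.array([np.cos(.245),np.sin(.245)]))
from fin import fin
print(np.round(fin(grab('top')),4))"
```

```text
clock: 11.17
tool_pos: [0.5911, -0.0453, 0.1339]
tcp_rot: [-2.211, -2.232, -0.0]
wrist_force: [-0.6, -0.2, -0.9]
opening: -0.0001
grip_force: 0.0
off 0.01970881183514482
[-7.00000e-03  4.47760e+00  2.40000e-01 -4.14969e+01]
```

```bash
python3 -m crank '{"hand":[0,0,0,0,0,0,0,0,0,0,0,0],"dp":[[0,0.008,0],[0,0.016,0],[0,0.016,-0.02],[0,0.016,-0.06],[0,0.016,-0.09],[0.01,-0.01,-0.09],[0.02,-0.05,-0.09],[0.04,-0.09,-0.09],[0.06,-0.13,-0.09],[0.07,-0.17,-0.09],[0.08,-0.2,-0.09],[0.08,-0.22,-0.09]],"angular":[[0,0,0],[0,0,0],[0,0,0],[0,0,0],[0,0,0],[0,0,0],[0,0,0],[0,0,0],[0,0,0],[0,0,0],[0,0,0],[0,0,0]]}'
python3 -m crank '{"hand":[0],"dp":[[0,0,0]],"angular":[[0,0,0]]}'
cat > look.py <<'E'
from fin import *
d=grab("top")
for r in(.072,.076,.080,.084):
    a,_,I=polar(d,r-.002,r+.002,.076,0,.5,501); e=edges(I.mean(0),a,False); print(r,np.round(e,3),round(np.mean(e),3),round((e[1]-e[0])*r*1000,1))
print(np.round(fin(d),4))
for r in (.094,.096):
    a,_,I=polar(d,r-.0007,r+.0007,.043,.1,.42,33); print(r,I.mean(0).astype(int))
E
python3 look.py
```

```text
clock: 12.22
tool_pos: [0.3672, 0.0336, 0.224]
tcp_rot: [-2.208, -2.233, 0.001]
wrist_force: [-0.2, 0.4, -0.1]
opening: 0.0002
grip_force: 0.0
clock: 12.3
tool_pos: [0.3669, 0.0329, 0.2242]
tcp_rot: [-2.208, -2.233, 0.002]
wrist_force: [-0.7, -0.4, -0.2]
opening: 0.0002
grip_force: 0.0
0.072 [0.182 0.339] 0.261 11.3
0.076 [0.198 0.35 ] 0.274 11.6
0.08 [0.19  0.332] 0.261 11.4
0.084 [0.195 0.338] 0.266 12.0
[ 0.264  11.6776  0.2425  4.8986]
0.094 [100 101 103 104 100  97  88  77  68  67  65  65  64  65  69  74  79  83
  87  90  92  95  99 102  99  97  97  98 100  99  98  98  99]
0.096 [104 103 104 105 103 100  93  80  68  66  64  59  52  46  47  48  55  66
  75  79  83  90  98 103 104 105 105 105 105 105 105 106 106]
```

```bash
python3 -m crank '{"hand":[0,0,0,0,0,0,0,0,0,0,0,0],"dp":[[-0.015,0.035,0],[-0.03,0.07,0],[-0.045,0.11,0],[-0.06,0.145,0],[-0.07,0.18,0],[-0.08,0.21,0],[-0.08,0.23,0],[-0.08,0.234,0],[-0.08,0.234,0.02],[-0.08,0.234,0.05],[-0.08,0.234,0.08],[-0.08,0.234,0.09]],"angular":[[0,0,0],[0,0,0],[0,0,0],[0,0,0],[0,0,0],[0,0,0],[0,0,0],[0,0,0],[0,0,0],[0,0,0],[0,0,0],[0,0,0]]}'
python3 -m crank '{"hand":[0,0,0,0,0,0],"dp":[[0,0,0],[0,0,0],[0,0,0],[0,0,0],[0,0,0],[0,0,0]],"angular":[[0,0,0],[0,0,0],[0,0,0],[0,0,0],[0,0,0],[0,0,0]]}'
python3 -c "
from rel import *
for o in(.030,.0167): print(*rel(*beh(.245,-o,.133)))"
```

```text
clock: 13.35
tool_pos: [0.6038, -0.0452, 0.1298]
tcp_rot: [-2.208, -2.229, 0.005]
wrist_force: [-2.1, 0.7, -0.9]
opening: 0.0001
grip_force: 0.0
clock: 13.85
tool_pos: [0.6055, -0.0453, 0.1351]
tcp_rot: [2.21, 2.231, 0.002]
wrist_force: [-0.2, 0.2, -0.7]
opening: -0.0002
grip_force: 0.0
[-0.0002 -0.0042  0.0021] [ 0.02  0.   -0.13]
[-0.0004 -0.0175  0.0021] [ 0.02  0.   -0.13]
```

```bash
python3 -m crank '{"hand":[0,0,0,0,0,0,0,0,0,0,0,0],"dp":[[0,-0.004,0.002],[0,-0.008,0.002],[0,-0.011,0.002],[0,-0.013,0.002],[0,-0.0145,0.002],[0,-0.016,0.002],[0,-0.0171,0.002],[0,-0.0171,0.002],[0,-0.0171,0.002],[0,-0.0171,0.002],[0,-0.0171,0.002],[0,-0.0171,0.002]],"angular":[[0,0,0],[0,0,0],[0,0,0],[0,0,0],[0,0,0],[0,0,0],[0,0,0],[0,0,0],[0,0,0],[0,0,0],[0,0,0],[0,0,0]]}'
python3 -c "
from rel import *
p=S(bot.get_state()['tool_pos']); print('off',p@np.array([np.cos(.245),np.sin(.245)]))"
python3 -m crank '{"hand":[0,0,0,0,0,0,0,0,0,0,0,0],"dp":[[0,0.008,0],[0,0.016,0],[0,0.016,-0.02],[0,0.016,-0.06],[0,0.016,-0.09],[0.01,-0.01,-0.09],[0.02,-0.05,-0.09],[0.04,-0.09,-0.09],[0.06,-0.13,-0.09],[0.07,-0.17,-0.09],[0.08,-0.2,-0.09],[0.08,-0.22,-0.09]],"angular":[[0,0,0],[0,0,0],[0,0,0],[0,0,0],[0,0,0],[0,0,0],[0,0,0],[0,0,0],[0,0,0],[0,0,0],[0,0,0],[0,0,0]]}'
python3 look.py
```

```text
clock: 14.85
tool_pos: [0.588, -0.0454, 0.1319]
tcp_rot: [-2.211, -2.232, -0.0]
wrist_force: [1.0, -0.0, -0.6]
opening: 0.0002
grip_force: 0.3
off 0.01661260810832358
clock: 15.85
tool_pos: [0.364, 0.0336, 0.2218]
tcp_rot: [-2.208, -2.232, 0.001]
wrist_force: [0.5, -0.4, 0.0]
opening: -0.0002
grip_force: 0.0
0.072 [0.154 0.309] 0.232 11.2
0.076 [0.169 0.318] 0.243 11.3
0.08 [0.164 0.306] 0.235 11.4
0.084 [0.165 0.312] 0.238 12.3
[ 0.24   11.2014  0.244   4.7875]
0.094 [ 99  98  97  94  82  70  66  65  66  70  75  76  74  74  79  84  88  92
  96  99 101 102 102 102 100  99  99  99 100  99  99  99  98]
0.096 [106 105 102  98  88  77  70  66  62  63  65  65  63  63  67  71  80  91
 100 103 105 106 107 106 105 104 104 105 105 106 107 107 106]
```

The fin is now at 0.240 to 0.249 against the mark at 0.243, so the ring is set. Next is the rocker.

```bash
python3 -c "
from rel import *
for z in(.2,.13): print(*rel(*W([-.095,.095]),z,yaw))"
```

```text
[0.1128 0.1374 0.0214] [-0.03  0.    2.22]
[0.1128 0.1377 0.0914] [-0.03  0.    2.22]
```

```bash
python3 -m crank '{"hand":[0,0,0,0,0,0,0,0,0,0,0,0],"dp":[[0.02,0.025,0],[0.045,0.055,0],[0.07,0.085,0],[0.095,0.11,0],[0.113,0.132,0],[0.113,0.137,0],[0.113,0.137,0.02],[0.113,0.137,0.05],[0.113,0.137,0.08],[0.113,0.137,0.08],[0.113,0.137,0.08],[0.113,0.137,0.08]],"angular":[[0,0,0.5],[0,0,1],[0,0,1.5],[0,0,2.2],[0,0,2.2],[0,0,2.2],[0,0,2.2],[0,0,2.2],[0,0,2.2],[0,0,2.2],[0,0,2.2],[0,0,2.2]]}'
python3 -m crank '{"hand":[0,0,0,0],"dp":[[0,0,0],[0,0,0],[0,0,0],[0,0,0]],"angular":[[0,0,0],[0,0,0],[0,0,0],[0,0,0]]}'
python3 -c "
from rel import *
for z in(.123,.1155): print(*rel(*W([-.095,.095]),z,yaw))
print(S(bot.get_state()['tool_pos']))"
```

```text
clock: 16.9
tool_pos: [0.5039, 0.1468, 0.1432]
tcp_rot: [2.452, 1.963, 0.001]
wrist_force: [0.4, 0.1, 1.2]
opening: -0.0002
grip_force: 0.0
clock: 17.23
tool_pos: [0.5034, 0.1469, 0.1428]
tcp_rot: [2.452, 1.963, 0.002]
wrist_force: [-1.6, -0.3, -0.6]
opening: -0.0001
grip_force: 0.0
[-0.0008 -0.0057  0.0198] [ 0.01 -0.01  0.01]
[-0.0008 -0.0057  0.0273] [ 0.01 -0.01  0.01]
[-0.08931935  0.09580392]
```

```bash
python3 -m crank '{"hand":[0,0,0,0,0,0,0,0,0,0,0,0],"dp":[[0,-0.0055,0.005],[0,-0.0055,0.010],[0,-0.0055,0.014],[0,-0.0055,0.017],[0,-0.0055,0.019],[0,-0.0055,0.021],[0,-0.0055,0.023],[0,-0.0055,0.025],[0,-0.0055,0.026],[0,-0.0055,0.027],[0,-0.0055,0.027],[0,-0.0055,0.027]],"angular":[[0,0,0],[0,0,0],[0,0,0],[0,0,0],[0,0,0],[0,0,0],[0,0,0],[0,0,0],[0,0,0],[0,0,0],[0,0,0],[0,0,0]]}'
python3 -m crank '{"hand":[0,0,0,0],"dp":[[0,0,0.0005],[0,0,0.001],[0,0,0.001],[0,0,0.001]],"angular":[[0,0,0],[0,0,0],[0,0,0],[0,0,0]]}'
```

```text
clock: 18.23
tool_pos: [0.498, 0.1483, 0.1154]
tcp_rot: [2.452, 1.963, 0.002]
wrist_force: [-0.6, 2.7, 5.6]
opening: -0.0001
grip_force: 3.2
clock: 18.57
tool_pos: [0.4981, 0.1483, 0.115]
tcp_rot: [2.452, 1.963, 0.003]
wrist_force: [-3.6, 2.7, 14.8]
opening: 0.0003
grip_force: 7.2
```

```bash
python3 -m crank '{"hand":[0,0,0,0,0],"dp":[[0,0,0.0005],[0,0,0.001],[0,0,0.001],[0,0,0.001],[0,0,0.001]],"angular":[[0,0,0],[0,0,0],[0,0,0],[0,0,0],[0,0,0]]}'
```

```text
clock: 18.98
tool_pos: [0.4982, 0.1483, 0.1147]
tcp_rot: [2.452, 1.963, 0.004]
wrist_force: [-5.8, 1.3, 22.4]
opening: -0.0
grip_force: 11.2
```

Position barely moves while the force climbs, so the rocker is at its stop. Lifting straight up and backing away.

```bash
python3 -m crank '{"hand":[0,0,0,0,0,0,0,0,0,0],"dp":[[0,0,-0.01],[0,0,-0.04],[0,0,-0.08],[0,0,-0.12],[-0.03,-0.03,-0.13],[-0.05,-0.07,-0.13],[-0.06,-0.11,-0.13],[-0.06,-0.15,-0.13],[-0.06,-0.19,-0.13],[-0.06,-0.19,-0.13]],"angular":[[0,0,0],[0,0,0],[0,0,0],[0,0,0],[0,0,0],[0,0,0],[0,0,0],[0,0,0],[0,0,0],[0,0,0]]}'
python3 look.py
python3 - <<'E'
from rel import *
d=grab("top");e=grab("scene")
a=cv2.resize(d["frame"][160:298,215:355],(600,590),interpolation=cv2.INTER_CUBIC)
b=cv2.resize(e["frame"][180:220,290:335],(200,178),interpolation=cv2.INTER_CUBIC)
b0=cv2.resize(cv2.imread("pics/scene0.png")[180:220,290:335,::-1],(200,178),interpolation=cv2.INTER_CUBIC)
t0=cv2.resize(cv2.imread("pics/top0.png")[240:280,225:270,::-1],(200,178),interpolation=cv2.INTER_CUBIC)
col=np.vstack([b0,b,t0]); col=cv2.copyMakeBorder(col,0,590-col.shape[0],0,0,cv2.BORDER_CONSTANT)
cv2.imwrite("pics/fin.png",cv2.convertScaleAbs(np.hstack([a,col]),alpha=1.8)[:,:,::-1])
# movement of loose things: difference to first picture
f0=cv2.imread("pics/top0.png")[:,:,::-1]; df=cv2.absdiff(f0,d["frame"]).max(2)
for n,(x,y,w,h) in dict(mould=(100,120,115,145),button=(332,270,20,18),rib=(355,188,30,42),awl=(380,236,22,60)).items(): print(n,(df[y:y+h,x:x+w]>40).sum())
E
```

```text
clock: 19.82
tool_pos: [0.2927, 0.1299, 0.2424]
tcp_rot: [-2.451, -1.963, 0.006]
wrist_force: [0.2, -0.1, -0.6]
opening: -0.0001
grip_force: 0.0
0.072 [0.153 0.309] 0.231 11.2
0.076 [0.16  0.318] 0.239 12.0
0.08 [0.168 0.307] 0.237 11.1
0.084 [0.164 0.31 ] 0.237 12.3
[ 0.2385 11.4394  0.2425  4.8984]
0.094 [ 99  97  96  92  81  70  65  63  63  68  74  75  73  73  77  81  85  90
  93  95  97  99 100 100  98  96  95  95  95  95  96  97  98]
0.096 [103 102  99  97  86  73  66  64  61  63  64  64  61  60  64  69  78  90
  99 100 101 102 104 104 103 102 102 101 101 101 102 103 104]
mould 0
button 0
rib 0
awl 0
```

View pics/fin.png

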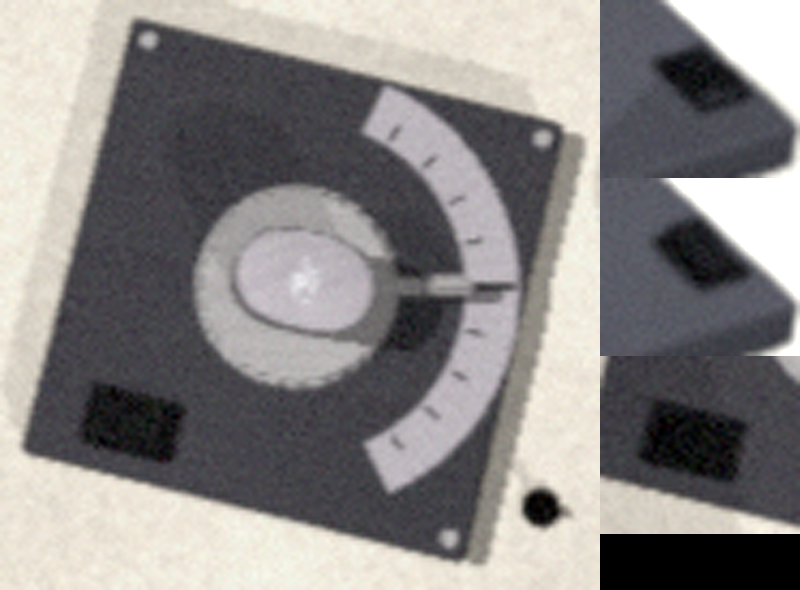

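The picture shows lever and pointer lined up on the long mark at (490,288). The rocker's shape has changed: the tip went down to 41.7 mm, below the "on" height of its outer end, with a hard stop at 22 N. The loose objects haven't moved and the hand is clear.

```bash
python3 -c "
from h import *
print(bot.sign_off())"
```

```text
the job is handed in; nothing more can be done
None
```

The job is handed in: the ring's pointer stands at the long mark (within about 0.01 rad as measured, after I overshot slightly and nudged it back), the rocker was then pressed over to its stop, nothing else moved, and the hand is clear.

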